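Draw the jig board out from under the glue-up

ROBOT

A 7-joint arm with a two-finger parallel gripper is mounted at the origin on the work surface. World frame = base frame: x ahead of the robot, y to its left, z up, the work surface at z = 0. Lengths are in m, angles in rad, forces in N, time in s.
With the tool pointing down it reaches from about 0.4 to 0.85 m from the base axis. Payload 10.4 kg.
Tool frame: the origin (TCP) lies at the very end of the fingers, on their centre line; the grasp point (between the pads) lies 19 mm behind it (bot.grip_point_offset is the distance from the TCP to the grasp point, in m); z points along the fingers, y is the line along which they close (so a half turn about z gives the same grasp; the last joint's range is limited). The gripper opens to 85 mm and grips with 20 to 120 N. Pads are 22 mm wide; open, the fingers measure 114 mm over their backs; the gripper's body (76 mm by 85 mm) begins 54 mm behind the grasp point. The pads swing forward as they close: fully open they stand 13 mm farther back than shut.
Start: joints at [1.236, 0.332, -0.065, 1.46, 0.022, 1.35, -0.088], TCP at [0.192, -0.595, 0.231] pointing down, gripper open.
Joint ranges: [-2.6, 2.6], [-0.5, 2.12], [-1.47, 1.34], [0.16, 2.42], [-1.27, 4.41], [0.06, 2.06], [-2.6, 2.6]. Speed limits (rad/s): [2.22, 2.22, 2.79, 2.79, 3.14, 3.14, 3.14].

INTERFACE

Orientations are given as a unit quaternion [x, y, z, w].
In Python, from station import bot, grab_frame, get_calibration gives the robot as it stands. The module is installed in compiled form; this text tells all that it offers.
- The arm moves only by the tool drive_tool, never from a script. Its arguments are lists of equal length, an entry for each row: "slide": the shift along the tool's x, y, z in m, a list of three; "twist": the turn about the tool's z in rad; "claw": the finger opening in m, from 0 to 0.0854. In form: {"slide": [[tx, ty, tz], ...], "twist": [twist, ...], "claw": [claw, ...]}. A call has 1 to 5 rows; each row shifts and turns the commanded pose from where the row before left it, along the tool's axes as they then stand; what a row does not reach is not made up. A row lasts 1/12 s, in which the tool goes at most 41.7 mm and 7.16 degrees, less where a joint would pass 70% of its speed; a pose out of reach is approached as far as the arm can. A call is refused whole if a number of a shift passes 0.0417 or a number of a turn 0.125, either way. A call with a gripper value outside its range is refused whole. The fingers move at their own pace and stop on an object; "newtons" is the grip in N (left out, the last holds). Time passes only in rows, so rows that do not move let the fingers close. It gives the time, the measured TCP pose, the force, the opening and the grip force at its end, in the units of the state.
- bot.get_state(): the state, without advancing time (a new reading comes with each control period).
- grab_frame(name): name is "scene" or "top" or "wrist"; returns the picture (420x560x3 uint8, red, green, blue); there is no depth.
- get_calibration(name): a dict with "fovy" (degrees; the focal length in pixels is half the picture's height over the tangent of half this angle, whatever the lens; pixels are square), "cx", "cy" (the principal point, pixels), "rvec" (rotation vector, rad) and "tvec" (3), from world to camera coordinates, as OpenCV has them. Camera axes: x right, y down, z forward; pixel columns grow to the right and rows downward; lengths in m; the calibration is good to about 2 mm. The wrist camera is an equidistant fisheye: a pixel r from the principal point sees the ray r / f radians off the axis. A picture is of the moment at which its call begins: read the wrist's pose just before it. get_calibration takes no time and is no camera call; for the wrist camera it gives the pose at the moment of the call.
- bot.hand_in(): hands the job in; it is judged then, once.
The state is a dict: "t": time; "joints": joint angles; "qvel": joint speeds; "effort": joint torques, N m; "tool_pos": TCP position; "orientation": TCP orientation; "wrist_force": force on the tool from outside, world axes, zero at the start; "ft_torque": the same for the moment, N m; "gripper_width": opening from 0.0 (shut) to 1.0 (fully open); "finger_force": force on a finger pad.
Only numpy, scipy, OpenCV 4.12 (cv2) and the standard library are available. Lean on these libraries where they do the work, as an engineer would, in place of code of your own. Each camera call takes 0.05 s, during which the arm holds its last target. There are 200 camera calls.

TASK

Draw the yellow jig board out from under the weighed-down stack of two panels and a tin, through the gap between the two steel bench dogs, and press it gently home, square against the aluminium stop strip. The stack must stay together and upright and settle flat on the bench just behind the dogs: do not lift it, take it apart or let the tin fall, and leave the tape roll, the screwdriver and the sanding block where they lie. The hand slot for drawing the board starts hidden under the stack; at first only the board's back end is bare.

Things in the scene. Friction and masses are not known exactly. Their poses are not given: they have to be found in the camera images.
- board: Yellow board under the stack, 200 mm long (x), 90 wide (y), 12 thick, about 0.17 kg. Origin: centre of underside; +x is the draw direction, to the front end. A hand slot right through it, 40 (x) by 60 mm (y), is centred at x = +66 mm, leaving a 14 mm rim at the front. At the start the front end is level with the stack's front within 15 mm, the back end sticks out about 80 mm behind it.
- board_front (a point): Middle of the board's front end face, 6 mm above its underside.
- board_back (a point): Middle of the board's back end face, 6 mm above its underside; push here.
- board_slot (a point): Centre of the hand slot, level with the board's top face.
- dogs: Two fixed upright steel bench dogs, 20 mm diameter, 48 mm tall, axes at x = +10, y = +-61 mm (102 mm clear between them). Origin: on the bench midway between them, on the line touching their backs (the stack's side). +x is the draw direction, away from the stack, nearly the board's x. They hold the panels back while the board passes between them.
- stop: Fixed aluminium strip across the draw path, 24 mm (x) by 160 mm (y), 26 mm high. Origin: centre of its underside, 227 to 257 mm ahead of the dogs' origin. +x is the draw direction.
- stop_face (a point): Middle of the stop strip's face that looks at the dogs, 6 mm above the bench; same axes as the stop.
- panel_low: Pale plywood panel, 110 mm (x, draw direction) by 150 mm (y) by 15 mm, on the board, its front edge 3 to 10 mm behind the backs of the dogs: it rides along with the board until it meets them. Origin: centre of its underside (12 mm above the bench at the start, on the bench at the end).
- panel_top: Brown wooden panel of the same size on panel_low; origin: centre of its underside.
- tin: White metal tin with a dark red band, 68 mm diameter, 60 mm tall, about 0.35 kg, standing loose on panel_top near its middle; its top is 102 mm above the bench at the start. Origin: centre of its underside. Pushing the board under the stack takes about 5 to 15 N; as its back end passes under the middle of the panels they tilt up to 13 degrees and settle again.
- tape: Cardboard-coloured tape roll lying flat, 96 mm diameter, 45 mm high, beside the back end of the board on the far side; bystander. Origin: centre of its underside.
- screwdriver: Orange-handled screwdriver lying beside the draw path on the far side; bystander.
- sander: Cork sanding block, 110 x 55 x 28 mm, beside the draw path on the robot's side; bystander. Origin: centre of its underside.
Not all that is in view belongs to the job. What is shaped like the tin but blue or green is not meant.

How it is judged:
By the outcome, as a careful person would: the job done as asked, in the order asked, and still so for the second after the job is handed in, with the robot touching nothing.
It also fails if it takes over 59 s, if anything falls off the work surface, if the arm or the gripper's body presses on something with over 40 N, if the wrist force passes 120 N, or if a joint passes its speed limit or range.

## Working session

There is one attempt and no reset: what is moved stays moved. The work goes in short steps, Python scripts to look and compute and a tool call to move; the robot and the scene stay as the last step left them, time stands still between calls to the robot, and variables do not carry over. Pictures are saved under pics/ and viewed, at most 10 in all, crops included, and the job is handed in when it is done.

Besides the shell and the picture viewer there is one more tool, called after "Call:" as name(argument=value, ...) on one line, values as JSON. drive_tool: Moves the arm, as the interface text tells. Its arguments: {"type":"object","properties":{"slide":{"type":"array","items":{"type":"array","items":{"type":"number"}}},"twist":{"type":"array","items":{"type":"number"}},"claw":{"type":"array","items":{"type":"number"}},"newtons":{"type":"number"}},"required":["slide","twist","claw"]}

```bash
mkdir -p pics; cat > h.py <<'E'
import numpy as np, cv2
from station import bot, grab_frame, get_calibration
def K(c): 
    f=210/np.tan(np.radians(c['fovy'])/2); return f
def ray(name,px,c=None):
    c=c or get_calibration(name); f=K(c); R=cv2.Rodrigues(np.array(c['rvec'],float))[0]; t=np.array(c['tvec'],float).ravel()
    px=np.atleast_2d(np.array(px,float)); d=(px-[c['cx'],c['cy']])/f
    if name=='wrist':
        r=np.linalg.norm(d,axis=1,keepdims=True)+1e-12
        v=np.hstack([d/r*np.sin(r),np.cos(r)])
    else: v=np.hstack([d,np.ones((len(d),1))])
    return -R.T@t, v@R
def onplane(name,px,z,c=None):
    o,v=ray(name,px,c); return o+v*((z-o[2])/v[:,2])[:,None]
def save(n,im): cv2.imwrite('pics/'+n,cv2.cvtColor(im,cv2.COLOR_RGB2BGR))
E
python3 - <<'E'
from h import *
a=grab_frame('scene');b=grab_frame('top')
np.save('scene.npy',a);np.save('top.npy',b)
save('a.png',a);save('b.png',b)
s=bot.get_state();print(s['t'],s['tool_pos'],s['orientation'],s['gripper_width'])
for n in('scene','top','wrist'):
    c=get_calibration(n);print(n,c['fovy'],c['cx'],c['cy'],ray(n,[[280,210]],c))
E
```

```text
0.1 [ 0.19161078 -0.59457085  0.23061703] [ 9.87874776e-01  1.55251594e-01 -1.19728954e-04 -5.95111644e-04] 1.0016746953111324
scene 53.547964197486905 283.34469681732804 215.99031136932842 (array([0.71006435, 0.31222748, 0.6544979 ]), array([[-0.25235032, -0.4721251 , -0.84480113]]))
top 55.52759388810377 274.31971636764376 217.8824387078092 (array([0.39921316, 0.02089938, 0.7073619 ]), array([[ 0.20672017, -0.03320897, -0.97813964]]))
wrist 65.70646984690485 279.02240244973854 209.26226928369954 (array([ 0.26799025, -0.57003053,  0.37313229]), array([[-0.30281505, -0.10020411, -0.94776695]]))
```

View pics/a.png

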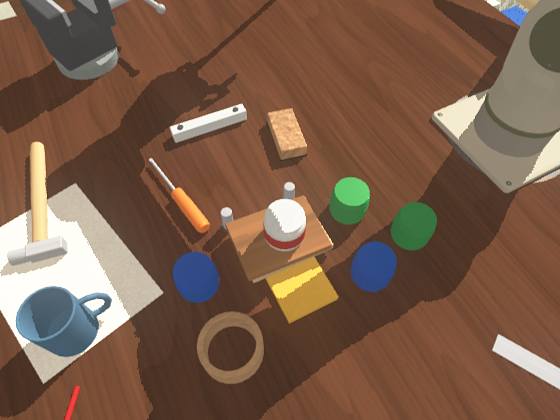

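View pics/b.png

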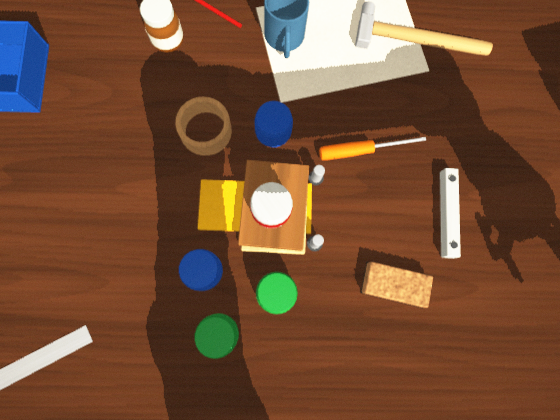

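The only white tin with a dark red band is on the stack: top view (271,204), scene (285,222). The blue tins at (273,123) and (201,270) and the green ones at (277,293) and (216,336) are decoys. The stop strip is at top (451,212). The white strip at top (40,360) is not across the draw path. The yellow board's back end is at top (199,205).

```bash
python3 - <<'E'
from h import *
a=np.load('scene.npy');b=np.load('top.npy')
def mask(im,lo,hi):
    return cv2.inRange(cv2.cvtColor(im,cv2.COLOR_RGB2HSV),lo,hi)
def big(m):
    cs=cv2.findContours(m,0,2)[0];return max(cs,key=cv2.contourArea)
for n,im in(('scene',a),('top',b)):
    m=mask(im,(21,160,100),(30,255,255)); 
    ct=big(m); print(n,'yellow',cv2.approxPolyDP(ct,4,True).reshape(-1,2).tolist())
def sl(n,im,box):
    x0,y0,x1,y1=box; m=np.zeros(im.shape[:2],np.uint8); m[y0:y1,x0:x1]=mask(im,(0,0,110),(180,60,255))[y0:y1,x0:x1]
    return big(m)
print('top approx scale', onplane('top',[[199,205],[311,208],[451,212],[318,174],[317,241],[203,126],[398,285],[348,150]],0.012).round(3).tolist())
st=sl('top',b,(430,150,475,270)); print('stop top',cv2.minAreaRect(st), cv2.approxPolyDP(st,3,True).reshape(-1,2).tolist())
ss=sl('scene',a,(165,95,255,150)); print('stop sc',cv2.approxPolyDP(ss,3,True).reshape(-1,2).tolist())
for n,im,bx in(('top',b,(308,163,326,185)),('top',b,(308,232,326,252)),('scene',a,(218,203,236,230)),('scene',a,(281,178,298,203))):
    c=sl(n,im,bx);print('dog',n,cv2.boundingRect(c),cv2.approxPolyDP(c,2,True).reshape(-1,2).tolist())
p=cv2.resize(b[90:280,180:480],None,fx=2.6,fy=2.6,interpolation=2); 
save('c.png',p)
q=cv2.resize(a[90:360,150:350],None,fx=2.2,fy=2.2,interpolation=2);save('d.png',q)
E
```

```text
scene yellow [[276, 296], [286, 296]]
top yellow [[203, 180], [198, 228], [238, 230], [242, 182]]
top approx scale [[0.553, 0.141, 0.012], [0.551, -0.058, 0.012], [0.548, -0.31, 0.012], [0.614, -0.071, 0.012], [0.492, -0.068, 0.012], [0.702, 0.141, 0.012], [0.417, -0.209, 0.012], [0.661, -0.127, 0.012]]
stop top ((449.65277099609375, 212.98666381835938), (90.14449310302734, 19.016448974609375), 88.83085632324219) [[445, 168], [440, 172], [441, 255], [453, 258], [460, 255], [457, 169]]
stop sc [[245, 109], [239, 104], [170, 126], [174, 141], [246, 119]]
dog top (310, 165, 15, 19) [[321, 165], [314, 167], [310, 177], [315, 183], [322, 178], [324, 168]]
dog top (309, 234, 15, 16) [[323, 238], [318, 234], [314, 235], [309, 248], [318, 248]]
dog scene (221, 207, 13, 22) [[228, 207], [221, 210], [222, 224], [225, 228], [224, 224], [233, 219]]
dog scene (281, 182, 16, 21) [[285, 183], [281, 202], [296, 202], [290, 199], [294, 197], [294, 185], [291, 182]]
```

View pics/c.png

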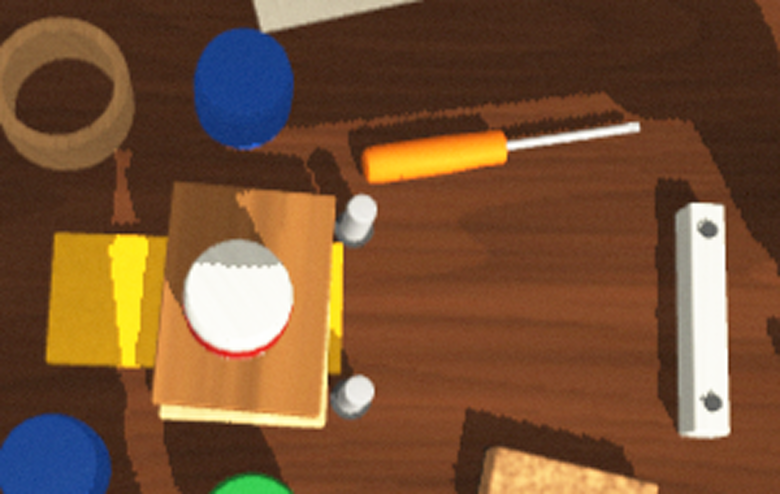

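View pics/d.png

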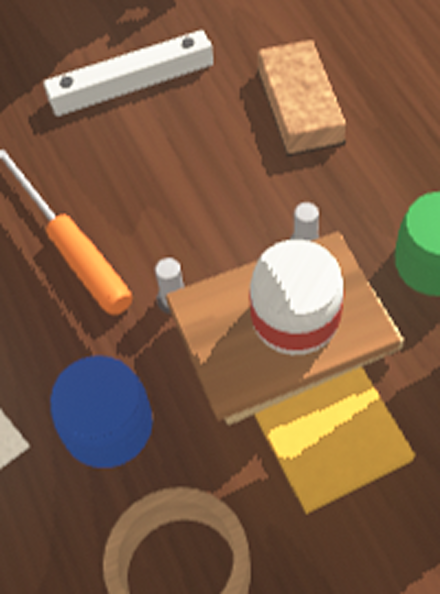

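The crops confirm it: the white tin with the red band is on the brown panel (crop c (238,297)), the dogs are at c (363,206) and (357,385), and the stop's screw holes at c (708,229) and (712,401). Next I triangulate.

```bash
python3 - <<'E'
from h import *
def tri(c,d):
    t=[180+c[0]/2.6,90+c[1]/2.6]; s=[150+d[0]/2.2,90+d[1]/2.2]
    o1,v1=ray('top',[t]);o2,v2=ray('scene',[s]);v1=v1[0]/np.linalg.norm(v1);v2=v2[0]/np.linalg.norm(v2)
    k=np.linalg.lstsq(np.c_[v1,-v2],o2-o1,rcond=None)[0];p=o1+k[0]*v1;q=o2+k[1]*v2
    return ((p+q)/2).round(4),round(float(np.linalg.norm(p-q)),4)
for n,c,d in[('bkfar',(55,233),(307,512)),('bknear',(47,362),(414,457)),('dogF',(363,206),(169,268)),('dogN',(357,385),(307,212)),
 ('holeF',(708,229),(66,82)),('holeN',(712,401),(188,42)),('pt',(174,182),(225,418)),('pt frontfar',(336,196),(168,293)),('pt frontnear',(327,413),(340,235)),('pt backnear',(153,404),(403,342))]: print(n,*tri(c,d))
def P(c,z): 
    c=np.array(c,float); return onplane('top',np.c_[180+c[:,0]/2.6,90+c[:,1]/2.6],z)[:,:2].round(4).tolist()
print('board back z12',P([(55,233),(47,362)],.012)); print('front z12',P([(343,243),(339,373)],.012)); print('slotside?')
print('dogs z48',P([(363,206),(357,385)],.048)); print('stop holes z26',P([(708,229),(712,401)],.026)); print('stop top L edge',P([(691,204),(696,434)],.026),'R',P([(723,204),(730,434)],.026))
print('ptop z42',P([(174,182),(336,196),(325,413),(153,404)],.042)); print('plow near edge front z27',P([(324,428)],.012)); print('tin z102',P([(238,297)],.102))
print('sander far top',P([(490,448),(657,490)],.028),'driver',P([(365,183),(505,160),(637,130)],.015),'tape c',P([(65,93)],.02))
E
```

```text
bkfar [0.6013 0.142  0.0032] 0.0016
bknear [0.5102 0.1428 0.0022] 0.0006
dogF [ 0.6118 -0.0687  0.0451] 0.0024
dogN [ 0.4911 -0.0637  0.0482] 0.0019
holeF [ 0.6088 -0.3123  0.0224] 0.0007
holeN [ 0.4882 -0.3048  0.0256] 0.0002
pt [0.6279 0.0597 0.0348] 0.0066
pt frontfar [ 0.6207 -0.0515  0.0389] 0.0018
pt frontnear [ 0.473  -0.0443  0.0296] 0.0072
pt backnear [0.4785 0.0679 0.0324] 0.002
board back z12 [[0.5994, 0.1399], [0.5089, 0.1409]]
front z12 [[0.5963, -0.0599], [0.5049, -0.0569]]
slotside?
dogs z48 [[0.6118, -0.0691], [0.4918, -0.0644]]
stop holes z26 [[0.6075, -0.3103], [0.4882, -0.3047]]
stop top L edge [[0.6252, -0.2997], [0.466, -0.2924]] R [[0.6257, -0.3221], [0.4664, -0.3152]]
ptop z42 [[0.6278, 0.057], [0.6204, -0.0518], [0.4741, -0.0444], [0.478, 0.0665]]
plow near edge front z27 [[0.4673, -0.0467]]
tin z102 [[0.5361, 0.0136]]
sander far top [[0.4544, -0.1543], [0.4288, -0.2633]] driver [[0.6393, -0.0751], [0.6585, -0.1744], [0.6831, -0.2697]] tape c [[0.6991, 0.1365]]
```

Call:
drive_tool(slide=[[0.0286, 0.0092, 0], [0.0286, 0.0092, 0], [0.0286, 0.0092, 0], [0.0286, 0.0092, 0], [0.0286, 0.0092, 0]], twist=[0, 0, 0, 0, 0], claw=[0.02, 0.02, 0.02, 0.02, 0.02])

```text
t: 0.52
tool_pos: [0.3432, -0.5945, 0.2309]
orientation: [0.988, 0.155, -0.0, -0.0]
wrist_force: [-0.7, -1.2, 0.2]
gripper_width: 0.297
finger_force: 0.0
```

Call:
drive_tool(slide=[[0.0286, 0.0092, 0], [0.0286, 0.0092, 0], [0.0286, 0.0092, 0], [0.0286, 0.0092, 0], [0.0286, 0.0092, 0]], twist=[0, 0, 0, 0, 0], claw=[0.02, 0.02, 0.02, 0.02, 0.02])

```text
t: 0.93
tool_pos: [0.4934, -0.5944, 0.2307]
orientation: [0.988, 0.155, -0.0, -0.0]
wrist_force: [0.3, -0.7, -0.7]
gripper_width: 0.235
finger_force: 0.0
```

Call:
drive_tool(slide=[[0, 0, 0], [0, 0, 0], [0, 0, 0], [0, 0, 0], [0, 0, 0]], twist=[-0.123, -0.123, -0.123, -0.123, -0.123], claw=[0.02, 0.02, 0.02, 0.02, 0.02])

```text
t: 1.35
tool_pos: [0.4921, -0.5946, 0.2305]
orientation: [0.893, 0.45, -0.0, -0.001]
wrist_force: [0.4, -0.1, -0.6]
gripper_width: 0.235
finger_force: 0.0
```

Call:
drive_tool(slide=[[0, 0, 0], [0, 0, 0], [0, 0, 0], [0, 0, 0], [0, 0, 0]], twist=[-0.123, -0.123, -0.123, -0.123, -0.123], claw=[0.02, 0.02, 0.02, 0.02, 0.02])

```text
t: 1.77
tool_pos: [0.492, -0.5946, 0.2306]
orientation: [0.715, 0.699, 0.0, -0.001]
wrist_force: [-0.8, -0.2, 0.8]
gripper_width: 0.234
finger_force: 0.0
```

Call:
drive_tool(slide=[[0.0396, 0.0022, 0], [0.0396, 0.0022, 0], [0.0396, 0.0022, 0], [0.0396, 0.0022, 0], [0.0396, 0.0022, 0]], twist=[0, 0, 0, 0, 0], claw=[0.02, 0.02, 0.02, 0.02, 0.02])

```text
t: 2.18
tool_pos: [0.5085, -0.3951, 0.2308]
orientation: [0.717, 0.697, -0.0, -0.0]
wrist_force: [1.1, 0.4, 0.0]
gripper_width: 0.234
finger_force: 0.0
```

Call:
drive_tool(slide=[[0.0396, 0.0022, 0], [0.0396, 0.0022, 0], [0.0396, 0.0022, 0], [0.0396, 0.0022, 0], [0.0396, 0.0022, 0]], twist=[0, 0, 0, 0, 0], claw=[0.02, 0.02, 0.02, 0.02, 0.02])

```text
t: 2.6
tool_pos: [0.5252, -0.1976, 0.2311]
orientation: [0.717, 0.697, -0.0, -0.0]
wrist_force: [0.7, -0.5, -0.2]
gripper_width: 0.231
finger_force: 0.0
```

Call:
drive_tool(slide=[[0.0396, 0.0022, 0], [0.0396, 0.0022, 0], [0.0396, 0.0022, 0], [0.0396, 0.0022, 0], [0.0396, 0.0022, 0]], twist=[0, 0, 0, 0, 0], claw=[0.02, 0.02, 0.02, 0.02, 0.02])

```text
t: 3.02
tool_pos: [0.542, -0.0001, 0.2312]
orientation: [0.717, 0.697, -0.0, 0.0]
wrist_force: [1.9, -0.4, -0.7]
gripper_width: 0.236
finger_force: 0.0
```

Call:
drive_tool(slide=[[0.0396, 0.0022, 0], [0.0396, 0.0022, 0], [0.0396, 0.0022, 0], [0.0396, 0.0022, 0], [0.0396, 0.0022, 0]], twist=[0, 0, 0, 0, 0], claw=[0.02, 0.02, 0.02, 0.02, 0.02])

```text
t: 3.43
tool_pos: [0.5589, 0.1973, 0.2311]
orientation: [0.717, 0.697, -0.0, 0.0]
wrist_force: [1.1, -1.0, 1.0]
gripper_width: 0.235
finger_force: 0.0
```

```bash
python3 - <<'E'
from h import *
s=bot.get_state();c=get_calibration('wrist');im=grab_frame('wrist');np.save('w1.npy',im)
print(s['t'],s['tool_pos'],s['joints'],ray('wrist',[[280,210]],c)[0])
save('w1.png',im)
import pickle;pickle.dump(c,open('w1.pkl','wb'))
E
```

```text
3.4333 [0.55889657 0.19728978 0.23105272] [ 0.17589486  0.3501601  -0.74432739  1.51963875  0.23994218  1.36579057
 -0.61677697] [0.56007765 0.27849906 0.37357361]
```

View pics/w1.png

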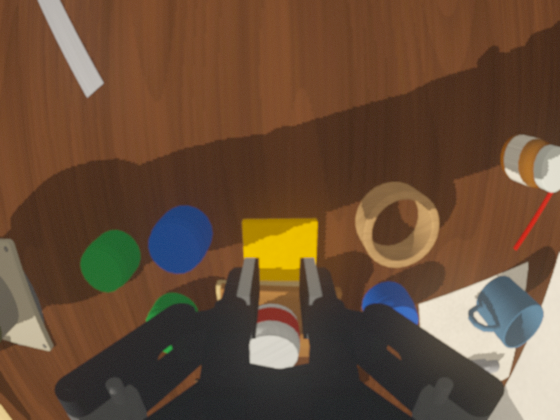

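The wrist view shows the board's back edge from (242,219) to (317,219), clear of the tape at (397,224) and the blue tin at (180,239).

```bash
python3 - <<'E'
from h import *
import pickle
c=pickle.load(open('w1.pkl','rb'));im=np.load('w1.npy')
m=cv2.inRange(cv2.cvtColor(im,cv2.COLOR_RGB2HSV),(20,150,90),(32,255,255));m[:200]=0
ct=max(cv2.findContours(m,0,2)[0],key=cv2.contourArea);q=cv2.approxPolyDP(ct,3,True).reshape(-1,2);print(q.tolist())
print(onplane('wrist',q,.012,c).round(4)[:,:2].tolist())
print('tin-ish blue',onplane('wrist',[[210,240]],.06,c),'tape inner',onplane('wrist',[[357,224]],.045,c))
E
```

```text
[[243, 219], [243, 257], [258, 259], [259, 280], [298, 281], [300, 259], [313, 257], [316, 262], [315, 218]]
[[0.5134, 0.1464], [0.5098, 0.0959], [0.5285, 0.0927], [0.528, 0.0621], [0.5783, 0.0591], [0.5809, 0.0912], [0.5972, 0.0934], [0.6011, 0.0862], [0.599, 0.1452]]
tin-ish blue [[0.48222871 0.14095635 0.06      ]] tape inner [[0.6425042  0.14882618 0.045     ]]
```

Call:
drive_tool(slide=[[0, -0.001, 0.036], [0, -0.001, 0.036], [0, -0.001, 0.036], [0, 0, 0.036], [0, 0, 0.036]], twist=[0, 0, 0, 0, 0], claw=[0.012, 0.012, 0.012, 0.012, 0.012])

```text
t: 3.9
tool_pos: [0.5557, 0.1955, 0.0494]
orientation: [0.717, 0.697, -0.0, -0.0]
wrist_force: [0.7, -0.3, -1.0]
gripper_width: 0.145
finger_force: 0.0
```

Call:
drive_tool(slide=[[0, 0, 0.03], [0, 0, 0.01], [0, 0, 0.007], [-0.01, 0, 0], [-0.01, 0, 0]], twist=[0, 0, 0, 0, 0], claw=[0.012, 0.012, 0.012, 0.012, 0.012])

```text
t: 4.32
tool_pos: [0.5563, 0.1759, 0.0057]
orientation: [0.717, 0.697, 0.001, 0.0]
wrist_force: [1.0, -0.9, -0.5]
gripper_width: 0.144
finger_force: 0.0
```

Call:
drive_tool(slide=[[-0.004, 0, 0], [-0.004, 0, 0], [-0.004, 0, 0], [-0.004, 0, 0], [-0.004, 0, 0]], twist=[0, 0, 0, 0, 0], claw=[0.012, 0.012, 0.012, 0.012, 0.012])

```text
t: 4.73
tool_pos: [0.5552, 0.1554, 0.0048]
orientation: [0.717, 0.697, 0.0, 0.0]
wrist_force: [0.2, -1.0, -0.4]
gripper_width: 0.139
finger_force: 0.0
```

Call:
drive_tool(slide=[[-0.003, 0, 0.0015], [-0.003, 0, 0], [-0.003, 0, 0], [-0.003, 0, 0], [-0.003, 0, 0]], twist=[0, 0, 0, 0, 0], claw=[0.012, 0.012, 0.012, 0.012, 0.012])

```text
t: 5.15
tool_pos: [0.5548, 0.1442, 0.0036]
orientation: [0.716, 0.698, 0.002, -0.001]
wrist_force: [-1.0, 11.1, 2.3]
gripper_width: 0.142
finger_force: 5.3
```

Call:
drive_tool(slide=[[-0.003, 0, 0], [-0.003, 0, 0], [-0.003, 0, 0], [-0.003, 0, 0], [-0.003, 0, 0]], twist=[0, 0, 0, 0, 0], claw=[0.012, 0.012, 0.012, 0.012, 0.012])

```text
t: 5.57
tool_pos: [0.5544, 0.1302, 0.0036]
orientation: [0.716, 0.698, 0.003, -0.001]
wrist_force: [0.6, 12.4, 1.8]
gripper_width: 0.139
finger_force: 6.1
```

```bash
python3 - <<'E'
from h import *
b=grab_frame('top');a=grab_frame('scene');np.save('top2.npy',b)
p=cv2.resize(b[90:280,180:380],None,fx=2,fy=2);q=cv2.resize(a[160:350,170:370],None,fx=2,fy=2)
save('e.png',np.hstack([p,q]))
E
```

```text
(no output)
```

View pics/e.png

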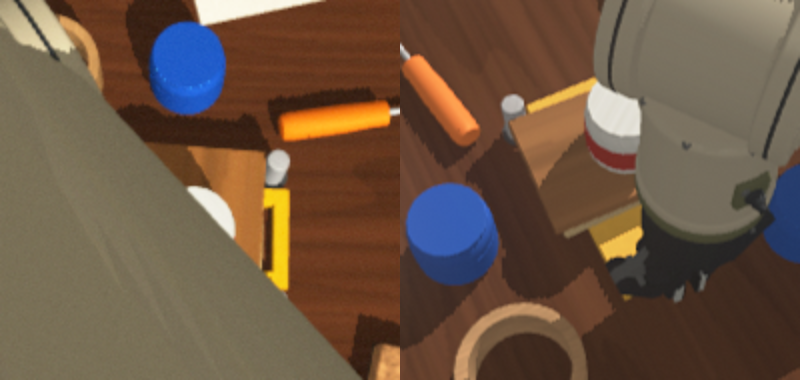

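Left (top view): the board's rim and slot are emerging at (278,235) between the dogs. Right (scene): the tin is upright and the hand is behind the board. I keep pushing.

Call:
drive_tool(slide=[[-0.003, 0, 0], [-0.003, 0, 0], [-0.003, 0, 0], [-0.003, 0, 0], [-0.003, 0, 0]], twist=[0, 0, 0, 0, 0], claw=[0.012, 0.012, 0.012, 0.012, 0.012])

```text
t: 6.08
tool_pos: [0.554, 0.1152, 0.0036]
orientation: [0.716, 0.698, 0.003, -0.001]
wrist_force: [-0.1, 12.3, 1.3]
gripper_width: 0.143
finger_force: 6.2
```

Call:
drive_tool(slide=[[-0.003, 0, 0], [-0.003, 0, 0], [-0.003, 0, 0], [-0.003, 0, 0], [-0.003, 0, 0]], twist=[0, 0, 0, 0, 0], claw=[0.012, 0.012, 0.012, 0.012, 0.012])

```text
t: 6.5
tool_pos: [0.5536, 0.1003, 0.0036]
orientation: [0.716, 0.698, 0.003, -0.001]
wrist_force: [-0.2, 12.5, 1.0]
gripper_width: 0.142
finger_force: 6.3
```

Call:
drive_tool(slide=[[-0.003, 0, 0], [-0.003, 0, 0], [-0.002, 0, 0], [0, 0, 0], [0.01, 0, 0]], twist=[0, 0, 0, 0, 0], claw=[0.012, 0.012, 0.012, 0.012, 0.012])

```text
t: 6.92
tool_pos: [0.5536, 0.0977, 0.003]
orientation: [0.717, 0.697, 0.0, 0.0]
wrist_force: [0.7, -0.5, 0.3]
gripper_width: 0.138
finger_force: 0.0
```

Call:
drive_tool(slide=[[0.03, 0, 0], [0.03, 0, 0], [0, 0, -0.04], [0, 0, -0.04], [0, 0, -0.04]], twist=[0, 0, 0, 0, 0], claw=[0.012, 0.012, 0.012, 0.012, 0.012])

```text
t: 7.33
tool_pos: [0.554, 0.1587, 0.1235]
orientation: [0.717, 0.697, -0.001, -0.001]
wrist_force: [1.2, -0.1, 0.6]
gripper_width: 0.141
finger_force: 0.0
```

Call:
drive_tool(slide=[[0, 0, -0.04], [0, 0, -0.03], [-0.035, 0, 0], [-0.04, 0, 0], [-0.04, 0, 0]], twist=[0, 0, 0, 0, 0], claw=[0.012, 0.012, 0.012, 0.012, 0.012])

```text
t: 7.75
tool_pos: [0.5515, 0.0423, 0.1933]
orientation: [0.717, 0.698, 0.0, 0.001]
wrist_force: [-0.2, -0.4, -0.2]
gripper_width: 0.142
finger_force: 0.0
```

Call:
drive_tool(slide=[[-0.04, 0, 0], [-0.04, 0, 0], [-0.04, 0, 0], [-0.01, 0, 0], [0, 0, 0]], twist=[0, 0, 0, 0, 0], claw=[0.012, 0.012, 0.012, 0.012, 0.012])

```text
t: 8.17
tool_pos: [0.5473, -0.0919, 0.1923]
orientation: [0.72, 0.694, -0.001, 0.0]
wrist_force: [0.3, -0.4, -0.0]
gripper_width: 0.142
finger_force: 0.0
```

```bash
python3 - <<'E'
from h import *
import pickle
s=bot.get_state();c=get_calibration('wrist');im=grab_frame('wrist');np.save('w2.npy',im)
pickle.dump(c,open('w2.pkl','wb'));a=grab_frame('scene');np.save('scene3.npy',a)
t=grab_frame('top');np.save('top3.npy',t)
print(s['t'],s['tool_pos'])
save('f.png',np.hstack([cv2.resize(t[120:280,180:380],None,fx=2,fy=2),cv2.resize(a[130:290,170:370],None,fx=2,fy=2)]))
E
```

```text
8.1667 [ 0.54728542 -0.09192632  0.19231751]
```

View pics/f.png

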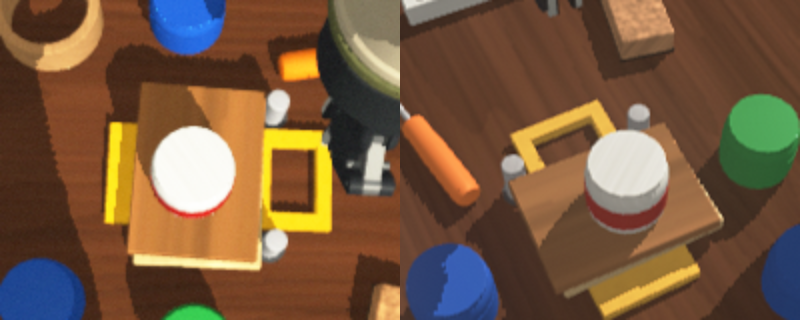

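The slot is fully exposed: top half of the picture, hole spanning about (272–316, 150–210), rim's front edge at x≈331. The tin is upright and the stack is against the dogs.

```bash
python3 - <<'E'
from h import *
t=np.array([(332,131),(330,232),(316,150),(314,210),(273,150),(273,209)],float);print(onplane('top',t/2+[180,120],.012).round(4)[:,:2].tolist())
s=np.array([(511,134),(600,100)],float);print('scene rim',onplane('scene',np.c_[170+(s[:,0]-400)/2,130+s[:,1]/2],.012).round(4)[:,:2].tolist())
b=np.load('top3.npy');m=cv2.inRange(cv2.cvtColor(b,cv2.COLOR_RGB2HSV),(20,150,90),(32,255,255));m[:,:310]=0
ct=max(cv2.findContours(m,0,2)[0],key=cv2.contourArea);print(cv2.approxPolyDP(ct,2,True).reshape(-1,2).tolist())
s=bot.get_state();print(s['tool_pos'],s['orientation'],s['wrist_force'])
E
```

```text
[[0.5937, -0.1217], [0.5014, -0.1181], [0.5758, -0.1069], [0.5209, -0.1042], [0.575, -0.0681], [0.5211, -0.0678]]
scene rim [[0.5946, -0.1192], [0.5034, -0.1158]]
[[313, 184], [311, 233], [344, 235], [345, 196], [340, 192], [340, 186]]
[ 0.54795062 -0.08581505  0.1927351 ] [ 7.16863377e-01  6.97213633e-01  7.56131307e-05 -2.05005311e-04] [ 0.59335724 -0.12876114  0.34334802]
```

Call:
drive_tool(slide=[[-0.004, 0, 0.03], [0, 0, 0.035], [0, 0, 0.035], [0, 0, 0.03], [0, 0, 0.02]], twist=[0, 0, 0, 0, 0], claw=[0.012, 0.012, 0.012, 0.012, 0.012])

```text
t: 8.73
tool_pos: [0.5465, -0.0889, 0.0399]
orientation: [0.716, 0.698, -0.001, -0.001]
wrist_force: [-0.1, 0.2, 0.2]
gripper_width: 0.143
finger_force: 0.0
```

Call:
drive_tool(slide=[[0, 0, 0.015], [0, 0, 0.012], [0, 0, 0.008], [0, 0, 0.003], [0, 0, 0]], twist=[0, 0, 0, 0, 0], claw=[0.012, 0.012, 0.012, 0.012, 0.012])

```text
t: 9.15
tool_pos: [0.5479, -0.0905, 0.0047]
orientation: [0.717, 0.697, 0.0, -0.0]
wrist_force: [-0.1, -0.5, -0.4]
gripper_width: 0.136
finger_force: 0.0
```

Call:
drive_tool(slide=[[-0.003, 0, 0], [-0.003, 0, 0], [-0.003, 0, 0], [-0.003, 0, 0], [-0.003, 0, 0]], twist=[0, 0, 0, 0, 0], claw=[0.012, 0.012, 0.012, 0.012, 0.012])

```text
t: 9.57
tool_pos: [0.5483, -0.1029, 0.0058]
orientation: [0.716, 0.698, 0.002, -0.001]
wrist_force: [0.3, 10.4, 0.5]
gripper_width: 0.14
finger_force: 5.8
```

Call:
drive_tool(slide=[[-0.0035, 0, 0], [-0.0035, 0, 0], [-0.0035, 0, 0], [-0.0035, 0, 0], [-0.0035, 0, 0]], twist=[0.004, 0.004, 0.004, 0.004, 0], claw=[0.012, 0.012, 0.012, 0.012, 0.012])

```text
t: 9.98
tool_pos: [0.5476, -0.1203, 0.0058]
orientation: [0.722, 0.692, 0.002, -0.001]
wrist_force: [0.7, 12.6, 1.0]
gripper_width: 0.139
finger_force: 6.0
```

Call:
drive_tool(slide=[[-0.0035, 0, 0], [-0.0035, 0, 0], [-0.0035, 0, 0], [-0.0035, 0, 0], [-0.0035, 0, 0]], twist=[0, 0, 0, 0, 0], claw=[0.012, 0.012, 0.012, 0.012, 0.012])

```text
t: 10.4
tool_pos: [0.5469, -0.1377, 0.0058]
orientation: [0.722, 0.692, 0.002, -0.001]
wrist_force: [-0.7, 12.9, 1.1]
gripper_width: 0.142
finger_force: 6.1
```

Call:
drive_tool(slide=[[-0.003, 0, 0], [-0.003, 0, 0], [-0.003, 0, 0], [-0.002, 0, 0], [-0.002, 0, 0]], twist=[0, 0, 0, 0, 0], claw=[0.012, 0.012, 0.012, 0.012, 0.012])

```text
t: 10.82
tool_pos: [0.5463, -0.1505, 0.0058]
orientation: [0.722, 0.692, 0.002, -0.001]
wrist_force: [0.8, 12.4, 1.3]
gripper_width: 0.14
finger_force: 6.2
```

Call:
drive_tool(slide=[[-0.002, 0, 0], [-0.002, 0, 0], [-0.002, 0, 0], [-0.002, 0, 0], [-0.002, 0, 0]], twist=[0, 0, 0, 0, 0], claw=[0.012, 0.012, 0.012, 0.012, 0.012])

```text
t: 11.23
tool_pos: [0.546, -0.1603, 0.0058]
orientation: [0.722, 0.692, 0.002, -0.001]
wrist_force: [0.5, 12.6, 2.0]
gripper_width: 0.142
finger_force: 6.5
```

Call:
drive_tool(slide=[[-0.002, 0, 0], [-0.002, 0, 0], [-0.002, 0, 0], [-0.002, 0, 0], [-0.002, 0, 0]], twist=[0, 0, 0, 0, 0], claw=[0.012, 0.012, 0.012, 0.012, 0.012])

```text
t: 11.65
tool_pos: [0.5456, -0.1699, 0.0057]
orientation: [0.722, 0.692, 0.002, -0.001]
wrist_force: [-0.3, 15.2, 1.8]
gripper_width: 0.139
finger_force: 7.2
```

Call:
drive_tool(slide=[[-0.002, 0, 0], [-0.002, 0, 0], [-0.002, 0, 0], [-0.002, 0, 0], [-0.002, 0, 0]], twist=[0, 0, 0, 0, 0], claw=[0.012, 0.012, 0.012, 0.012, 0.012])

```text
t: 12.07
tool_pos: [0.5453, -0.1791, 0.0058]
orientation: [0.722, 0.692, 0.002, -0.001]
wrist_force: [1.7, 16.2, 1.9]
gripper_width: 0.14
finger_force: 8.4
```

```bash
python3 - <<'E'
from h import *
a=grab_frame('scene');t=grab_frame('top')
print(bot.get_state()['tool_pos'])
save('g.png',np.hstack([cv2.resize(t[120:280,220:420],None,fx=2,fy=2),cv2.resize(a[100:260,170:370],None,fx=2,fy=2)]))
E
```

```text
[ 0.5452406  -0.1794535   0.00575757]
```

View pics/g.png

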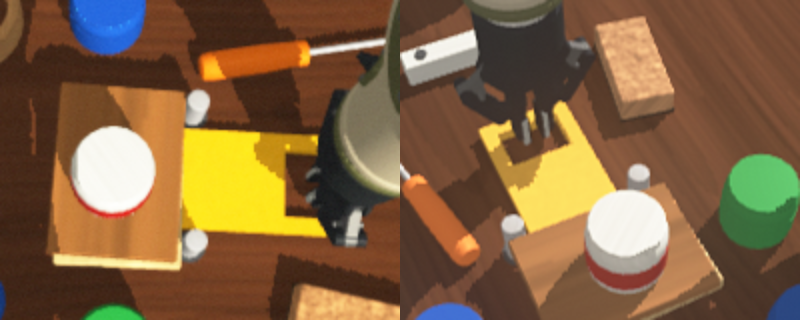

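The board is halfway out between the dogs, the fingers are in the slot, and the tin is upright.

Call:
drive_tool(slide=[[-0.002, 0, 0], [-0.002, 0, 0], [-0.002, 0, 0], [-0.002, 0, 0], [-0.002, 0, 0]], twist=[0, 0, 0, 0, 0], claw=[0.012, 0.012, 0.012, 0.012, 0.012])

```text
t: 12.58
tool_pos: [0.545, -0.1879, 0.0057]
orientation: [0.721, 0.693, 0.003, -0.002]
wrist_force: [0.4, 19.4, 2.9]
gripper_width: 0.143
finger_force: 10.2
```

Call:
drive_tool(slide=[[-0.002, 0, 0], [-0.002, 0, 0], [-0.002, 0, 0], [-0.002, 0, 0], [-0.002, 0, 0]], twist=[0, 0, 0, 0, 0], claw=[0.012, 0.012, 0.012, 0.012, 0.012])

```text
t: 13.0
tool_pos: [0.5449, -0.1965, 0.0057]
orientation: [0.721, 0.693, 0.003, -0.002]
wrist_force: [0.9, 22.0, 3.9]
gripper_width: 0.138
finger_force: 11.5
```

Call:
drive_tool(slide=[[-0.002, 0, 0], [-0.002, 0, 0], [-0.002, 0, 0], [-0.002, 0, 0], [-0.002, 0, 0]], twist=[0, 0, 0, 0, 0], claw=[0.012, 0.012, 0.012, 0.012, 0.012])

```text
t: 13.42
tool_pos: [0.5432, -0.2143, 0.0056]
orientation: [0.723, 0.691, 0.0, 0.001]
wrist_force: [0.8, 2.9, 2.7]
gripper_width: 0.142
finger_force: 1.4
```

Call:
drive_tool(slide=[[-0.002, 0, 0], [-0.002, 0, 0], [-0.002, 0, 0], [-0.002, 0, 0], [-0.002, 0, 0]], twist=[0, 0, 0, 0, 0], claw=[0.012, 0.012, 0.012, 0.012, 0.012])

```text
t: 13.83
tool_pos: [0.5423, -0.2242, 0.0049]
orientation: [0.723, 0.691, 0.0, 0.0]
wrist_force: [0.0, 3.8, 2.5]
gripper_width: 0.141
finger_force: 1.3
```

Call:
drive_tool(slide=[[-0.002, 0, 0], [-0.002, 0, 0], [-0.002, 0, 0], [-0.002, 0, 0], [-0.002, 0, 0]], twist=[0, 0, 0, 0, 0], claw=[0.012, 0.012, 0.012, 0.012, 0.012])

```text
t: 14.25
tool_pos: [0.5416, -0.2345, 0.0047]
orientation: [0.723, 0.691, -0.0, 0.0]
wrist_force: [0.6, 2.6, 2.0]
gripper_width: 0.14
finger_force: 1.1
```

Call:
drive_tool(slide=[[-0.002, 0, 0], [-0.002, 0, 0], [-0.002, 0, 0], [-0.002, 0, 0], [-0.002, 0, 0]], twist=[0, 0, 0, 0, 0], claw=[0.012, 0.012, 0.012, 0.012, 0.012])

```text
t: 14.67
tool_pos: [0.5412, -0.2443, 0.0047]
orientation: [0.723, 0.691, -0.0, 0.0]
wrist_force: [1.5, 1.6, 1.1]
gripper_width: 0.14
finger_force: 0.8
```

```bash
python3 - <<'E'
from h import *
a=grab_frame('scene');t=grab_frame('top')
print(bot.get_state()['tool_pos'])
save('i.png',np.hstack([cv2.resize(t[120:280,240:480],None,fx=1.66,fy=1.66),cv2.resize(a[80:240,150:370],None,fx=1.66,fy=1.66)]))
E
```

```text
[ 0.5410988  -0.24479655  0.00473646]
```

View pics/i.png

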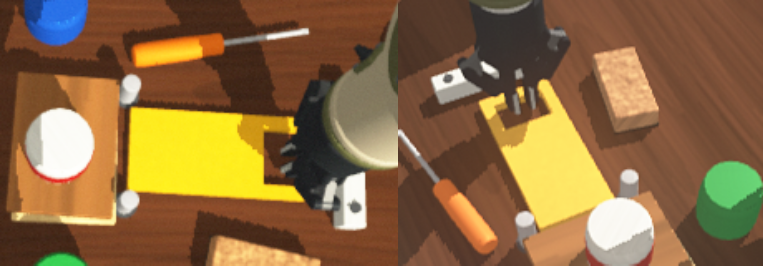

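The stack has dropped flat behind the dogs with the tin upright, and the board is out. Now I move it gently home.

Call:
drive_tool(slide=[[-0.002, 0, 0], [-0.002, 0, 0], [-0.002, 0, 0], [-0.002, 0, 0], [-0.002, 0, 0]], twist=[0, 0, 0, 0, 0], claw=[0.012, 0.012, 0.012, 0.012, 0.012])

```text
t: 15.18
tool_pos: [0.5407, -0.2543, 0.0047]
orientation: [0.723, 0.691, -0.0, -0.0]
wrist_force: [0.7, 0.1, -0.4]
gripper_width: 0.143
finger_force: 0.3
```

Call:
drive_tool(slide=[[-0.0015, 0, 0], [-0.0015, 0, 0], [-0.001, 0, 0], [-0.001, 0, 0], [-0.001, 0, 0]], twist=[0, 0, 0, 0, 0], claw=[0.012, 0.012, 0.012, 0.012, 0.012])

```text
t: 15.6
tool_pos: [0.5406, -0.26, 0.0048]
orientation: [0.723, 0.691, -0.0, -0.0]
wrist_force: [1.2, 1.1, -0.6]
gripper_width: 0.141
finger_force: 0.3
```

Call:
drive_tool(slide=[[-0.001, 0, 0], [-0.001, 0, 0], [-0.001, 0, 0], [-0.001, 0, 0], [-0.001, 0, 0]], twist=[0, 0, 0, 0, 0], claw=[0.012, 0.012, 0.012, 0.012, 0.012])

```text
t: 16.02
tool_pos: [0.5404, -0.265, 0.0048]
orientation: [0.723, 0.691, -0.0, 0.0]
wrist_force: [0.2, 0.8, -0.0]
gripper_width: 0.144
finger_force: 0.3
```

Call:
drive_tool(slide=[[-0.0008, 0, 0], [-0.0008, 0, 0], [-0.0008, 0, 0], [-0.0008, 0, 0], [-0.0008, 0, 0]], twist=[0, 0, 0, 0, 0], claw=[0.012, 0.012, 0.012, 0.012, 0.012])

```text
t: 16.43
tool_pos: [0.5402, -0.269, 0.0048]
orientation: [0.723, 0.691, 0.0, 0.0]
wrist_force: [0.5, 0.4, 0.5]
gripper_width: 0.141
finger_force: 0.3
```

Call:
drive_tool(slide=[[-0.0006, 0, 0], [-0.0006, 0, 0], [-0.0006, 0, 0], [-0.0006, 0, 0], [0, 0, 0]], twist=[0, 0, 0, 0, 0], claw=[0.012, 0.012, 0.012, 0.012, 0.012])

```text
t: 16.85
tool_pos: [0.5402, -0.2696, 0.0048]
orientation: [0.722, 0.691, 0.001, -0.001]
wrist_force: [-1.1, 6.3, 3.0]
gripper_width: 0.137
finger_force: 3.4
```

Call:
drive_tool(slide=[[-0.0006, 0, 0], [-0.0004, 0, 0], [0, 0, 0], [0.004, 0, 0], [0.006, 0, 0]], twist=[0, 0, 0, 0, 0], claw=[0.012, 0.012, 0.012, 0.012, 0.012])

```text
t: 17.27
tool_pos: [0.5404, -0.2631, 0.0049]
orientation: [0.723, 0.691, -0.0, 0.0]
wrist_force: [0.2, -0.3, -0.0]
gripper_width: 0.141
finger_force: 0.0
```

Call:
drive_tool(slide=[[0, 0, 0], [0, 0, -0.01], [0, 0, -0.03], [0, 0, -0.04], [0, 0, -0.04]], twist=[0, 0, 0, 0, 0], claw=[0.012, 0.012, 0.012, 0.012, 0.012])

```text
t: 17.68
tool_pos: [0.5398, -0.2625, 0.1264]
orientation: [0.723, 0.691, -0.0, -0.001]
wrist_force: [2.0, -0.6, 0.4]
gripper_width: 0.136
finger_force: 0.0
```

Call:
drive_tool(slide=[[0, 0, -0.04], [0, 0, -0.03], [-0.04, 0, 0], [-0.04, 0, 0], [-0.04, 0, 0]], twist=[0, 0, 0, 0, 0], claw=[0.012, 0.012, 0.012, 0.012, 0.012])

```text
t: 18.1
tool_pos: [0.5351, -0.3842, 0.1971]
orientation: [0.723, 0.691, -0.0, 0.002]
wrist_force: [0.8, -0.1, -0.2]
gripper_width: 0.141
finger_force: 0.0
```

Call:
drive_tool(slide=[[-0.04, 0, 0], [-0.04, 0, 0], [-0.04, 0, 0], [-0.04, 0, 0], [-0.04, 0, 0]], twist=[0, 0, 0, 0, 0], claw=[0.012, 0.012, 0.012, 0.012, 0.012])

```text
t: 18.52
tool_pos: [0.5251, -0.5845, 0.196]
orientation: [0.723, 0.691, -0.0, 0.001]
wrist_force: [1.2, -1.0, 0.4]
gripper_width: 0.141
finger_force: 0.0
```

```bash
python3 - <<'E'
from h import *
a=grab_frame('scene');t=grab_frame('top')
print(bot.get_state()['tool_pos'])
T=cv2.resize(t[110:290,225:475],None,fx=1.6,fy=1.6,interpolation=2);S=cv2.resize(a[80:260,140:390],None,fx=1.6,fy=1.6,interpolation=2)
save('j.png',np.hstack([T,S]))
m=cv2.inRange(cv2.cvtColor(t,cv2.COLOR_RGB2HSV),(20,150,90),(32,255,255));m[:,:310]=0
q=cv2.approxPolyDP(max(cv2.findContours(m,0,2)[0],key=cv2.contourArea),3,True).reshape(-1,2)
print(q.tolist(),onplane('top',q,.012).round(4)[:,:2].tolist())
E
```

```text
[ 0.52138695 -0.58960633  0.19266099]
[[332, 186], [331, 235], [442, 241], [442, 193]] [[0.5923, -0.0963], [0.5028, -0.0933], [0.4955, -0.2906], [0.5832, -0.2963]]
```

View pics/j.png

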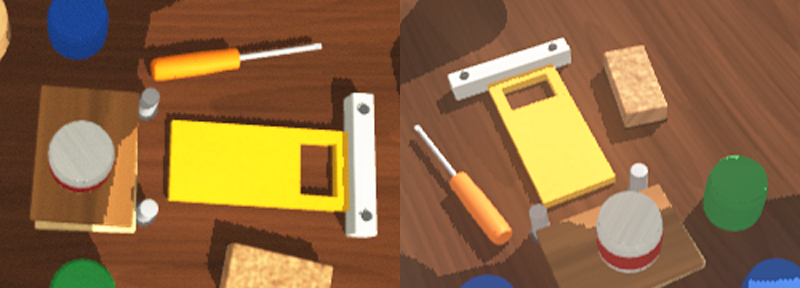

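The board sits flush against the stop (left half, x≈345) and is square to within about half a degree. The stack is flat just behind the dogs with the tin upright, and the bystanders have not moved.

```bash
python3 -c "
from station import bot
print(bot.hand_in())"
```

```text
the job is handed in; nothing more can be done
None
```

The board is drawn out and pressed square against the stop, the stack sits flat and upright just behind the dogs with the tin still on it, and the job was handed in at about 19 s; no verdict was returned.

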